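Switch on the scale and print a label

ROBOT

A 6-joint arm with a two-finger parallel gripper is mounted at the origin on a cart in front of the work surface, level with it; the furniture and walls round the work are solid. World frame = base frame: x ahead of the robot, y to its left, z up, the work surface at z = 0. Lengths are in m, angles in rad, forces in N, time in s.
With the tool pointing down it reaches from about 0.35 to 0.925 m from the base axis. Payload 6.4 kg.
Tool frame: the origin (TCP) lies at the very end of the fingers, on their centre line; the grasp point (between the pads) lies 19 mm behind it; z points along the fingers, y is the direction in which the jaws open and shut (so a half turn about z gives the same grasp; the last joint's range is limited). The gripper opens to 85 mm and grips with 20 to 120 N. Pads are 22 mm wide; open, the fingers measure 114 mm over their backs; the gripper's body (76 mm by 85 mm) begins 54 mm behind the grasp point. The pads swing forward as they close: fully open they stand 13 mm farther back than shut.
Start: joints at [1.008, 0.245, 1.558, -0, 1.339, -0.174], TCP at [0.246, 0.601, 0.231] pointing down, gripper open.
Joint ranges: [-3.13, 3.13], [-1.02, 2.26], [0.13, 2.54], [-0.95, 4.09], [0.21, 2.88], [-2.74, 2.74]. Speed limits (rad/s): [2.57, 2.57, 3.14, 3.14, 3.14, 3.14].

INTERFACE

Orientations are given as a 3x3 rotation matrix whose columns are the frame's x, y, z axes.
In Python, from station import manip gives the robot as it stands.
- The arm moves only by the tool send_rows, never from a script. Its argument "increments" is text: rows parted by semicolons, each of 6 numbers parted by spaces: the shift along the tool's x, y, z normalised to -1 to 1, where 1 is 0.02 m, then the turn, a rotation vector about the tool's x, y, z normalised to -1 to 1, where 1 is 0.1 rad. A call has 1 to 8 rows; each row shifts and turns the pose as measured when the row begins, along the tool's axes as they then stand; what a row does not reach is not made up. A row lasts 1/8 s, in which the tool goes at most 62.5 mm and 10.7 degrees, less where a joint would pass 70% of its speed; a pose out of reach is approached as far as the arm can. A call with a number of a shift or a turn outside -1 to 1 is refused whole. A call with a gripper value outside its range is refused whole. "fingers" is the closure, from -1 (fully open) to 1 (shut), so that 0 is half open, set as the call begins (left out, the last holds). The fingers move at their own pace and stop on an object; the grip force is fixed at half the most. Time passes only in rows, so rows that do not move let the fingers close. It gives the time, the measured TCP pose, the force and the opening at its end, in the units of the state.
- manip.get_state(): the state, without advancing time (a new reading comes with each control period).
- manip.grab_frame(name): name is "scene" or "top"; returns a dict with "color" (384x512x3 uint8, red, green, blue), "vfov" (degrees; the focal length in pixels is half the picture's height over the tangent of half this angle, whatever the lens; pixels are square), "cx", "cy" (the principal point, pixels), "R" (3x3) and "t" (3): a world point X has camera coordinates R X + t. Camera axes: x right, y down, z forward; pixel columns grow to the right and rows downward; lengths in m; the calibration is good to about 2 mm. A picture is of the moment at which its call begins. There is no depth.
- manip.close_job(): hands the job in, once; it reports no verdict.
Trained networks look in the newest picture that a camera, given by its name, has taken for a name from the list of things; names that differ only in an ending like _2 or _b are one class to them, and where a whole thing is asked for, a point or a joint stands for the part that bears it (a point fixed in the world has none). Each returns a list of dicts, best first, with "score" (0 to 1); they miss things now and then, are a little off and sometimes report something else, mostly with a low value. They report only what shows in the picture. A call takes as long as a camera call.
- manip.trace(camera, label): "pixels" (384x512 bool, what is visible of it) and "pixel" ([column, row] in pixels, amid what is visible of it).
The state is a dict: "t": time; "joint_positions": joint angles; "qd": joint speeds; "joint_torque": joint torques, N m; "position": TCP position; "ee_rot": TCP orientation; "wrist_force": force on the tool from outside, world axes, zero at the start; "torque": the same for the moment, N m; "opening": finger opening in m.
Only numpy, scipy, OpenCV 4.12 (cv2) and the standard library are available. Lean on these libraries where they do the work, as an engineer would, in place of code of your own. Each camera call takes 0.05 s, during which the arm holds its last target. There are 200 camera calls.

TASK

Get a label printed for the brownie that lies on the counter scale: push down the raised, white-marked end of the scale's black rocker so that it tips right over to on, then press the blue key of the label unit fully down so that it stays down, then press the green key fully down and let it come up again. Do it with the closed fingertips, in this order: no blue or green before its turn, and never press red or yellow. Grasp, lift or shift nothing: the brownie stays on its pan, and the tape roll, ramekin, croissant and muffin stay where they are.

Things in the scene. Friction and masses are not known exactly. Their poses are not given: they have to be found in the camera images.
- scale: Counter scale, fixed to the worktop, 160 (x) x 170 (y) x 48 mm; origin under its centre, x from its front edge to its back, z up. Grey, with a low front flange 30 mm high that carries the black rocker (centre 56 mm in front of the origin) and behind it a steel pan whose top is 48 mm above the worktop, with the brownie on it. Stands left or right of the label unit.
- rocker_on_end (a point): Point on the top of the rocker's end that must go down, under the white bar, 22 mm to the scale's left (+y) of the pivot. The rocker is a black plate 60 mm long (along the scale's y), 24 mm wide, on a pivot 34 mm above the worktop, parallel to the scale's x. Off: this end is raised, the point about 44 mm above the worktop. On: the point is about 36 mm above it. The rocker's tip never goes below the flange.
- rocker (a joint): Angle of the rocker in rad: 0 to 0.03 off (white end up), 0.36 fully on (white end down). Stiff (0.03 N m, about 1.5 N at the point) and stays where it is left.
- label_unit: White label unit, fixed to the worktop, 170 (x) x 130 (y) mm; origin under its centre, x from its front edge to its back, z up. Front part: key deck 30 mm high with four coloured keys, 2 by 2 (52 mm apart front to back, 54 mm side to side). Back part: printer hump 55 mm high (from 21 to 85 mm behind the origin) with the tape roll lying on it. Tall pastry baskets and stands begin about 0.58 to 0.6 m ahead of the robot, behind both devices: keep the gripper body clear of them.
- blue_top (a point): Blue key. Site at the centre of the key's top face; its z axis is up. Unpressed it stands 43 mm above the worktop; the key is 30 mm square, stands 9 mm proud of its thin black bezel and travels 6 mm straight down. Which of the four places of the 2 by 2 block each colour has differs from start to start.
- blue_key (a joint): Blue key's travel in m: about 0 up, 0.006 fully down. A latching key: moves at about 2.5 N and stays where it was pushed to.
- green_top (a point): Green key. Site at the centre of the key's top face; its z axis is up. Unpressed it stands 43 mm above the worktop; the key is 30 mm square, stands 9 mm proud of its thin black bezel and travels 6 mm straight down. Which of the four places of the 2 by 2 block each colour has differs from start to start.
- green_key (a joint): Green key's travel in m: 0 up, 0.006 fully down. Springs back up when let go; needs 1.5 N to start and 4.5 N fully down.
- red_top (a point): Red key, not to be pressed. Site at the centre of the key's top face; its z axis is up. Unpressed it stands 43 mm above the worktop; the key is 30 mm square, stands 9 mm proud of its thin black bezel and travels 6 mm straight down. Which of the four places of the 2 by 2 block each colour has differs from start to start.
- red_key (a joint): Red key's travel in m: 0 up, 0.006 fully down. Springs back up when let go; needs 1.5 N to start and 4.5 N fully down.
- yellow_top (a point): Yellow key, not to be pressed. Site at the centre of the key's top face; its z axis is up. Unpressed it stands 43 mm above the worktop; the key is 30 mm square, stands 9 mm proud of its thin black bezel and travels 6 mm straight down. Which of the four places of the 2 by 2 block each colour has differs from start to start.
- yellow_key (a joint): Yellow key's travel in m: about 0 up, 0.006 fully down. A latching key: moves at about 2.5 N and stays where it was pushed to.
- brownie: Brownie, 59 x 76 x 36 mm, loose on the scale's pan, its top 84 mm above the worktop; origin at the centre of its underside.
- tape: Roll of brown tape, 76 mm across, 18 mm high, loose on the printer hump, its top 73 mm above the worktop; origin at the centre of its underside.
- ramekin: White ramekin, 82 mm across, 48 mm high, loose on the worktop at the right; origin at the centre of its underside.
- croissant: Almond croissant, 82 x 134 x 48 mm, loose on the worktop at the right; origin at the centre of its underside.
- muffin: Chocolate muffin, 92 x 96 x 97 mm, loose on the worktop at the left; origin at the centre of its underside.

How it is judged:
On the way, in this order (a step that is already met when the one before it is completed fails the run):
1. the rocker is tipped over to on (value of joint rocker above 0.25 rad), for 0.1 s.
2. then the blue key is pressed fully down (value of joint blue_key above 0.0045 m), for 0.1 s.
3. then the green key is pressed fully down (value of joint green_key above 0.0045 m), for 0.04 s.
At the end, for the whole second after the job is handed in: The rocker is over to on (beyond 0.25 rad of 0.36), the blue key is down (beyond 4.5 of 6 mm), the green key is up again (within 1.5 mm), red and yellow are up (within 2.5 mm), and brownie, tape roll, ramekin, croissant and muffin are at rest within 15 mm of where they stood (value of joint rocker above 0.25 rad and value of joint blue_key above 0.0045 m and value of joint green_key below 0.0015 m and value of joint each of red_key, yellow_key below 0.0025 m and distance of each of brownie, tape, ramekin, croissant, muffin from where it was at the start of the episode below 0.015 m and linear speed of each of brownie, tape, ramekin, croissant, muffin below 0.02 m/s); the robot touches nothing.
It fails at once if the red or the yellow key is pressed (beyond 2.5 mm) (value of joint any of red_key, yellow_key above 0.0025 m).
It fails at once if the blue or the green key is pressed (beyond 2.5 mm) while the scale is off (value of joint rocker below 0.25 rad and value of joint any of blue_key, green_key above 0.0025 m).
It fails at once if the green key is pressed (beyond 2.5 mm) while the blue key is not down (4.5 mm) (value of joint green_key above 0.0025 m and value of joint blue_key below 0.0045 m).
It fails at once if the brownie or a bystander is shifted or lifted by more than 15 mm (distance of any of brownie, tape, ramekin, croissant, muffin from where it was at the start of the episode above 0.015 m).
It also fails if it takes over 42 s, if anything falls off the work surface, if the arm or the gripper's body presses on something with over 40 N, if the wrist force passes 120 N, or if a joint passes its speed limit or range.

## Working session

There is one attempt and no reset: what is moved stays moved. The work goes in short steps, Python scripts to look and compute and a tool call to move; the robot and the scene stay as the last step left them, time stands still between calls to the robot, and variables do not carry over. Pictures are saved under pics/ and viewed, about 8 in all and at most 12, crops included, and the job is handed in when it is done.

Besides the shell and the picture viewer there is one more tool, called after "Request:" as a command line: name --argument value ..., lists and objects as JSON in quotes. send_rows: Moves the arm, as the interface text tells. Scaled input: -1 to 1 covers 0.02 m each way for a shift and 0.1 rad each way for a turn. Its arguments: {"type":"object","properties":{"increments":{"type":"string"},"fingers":{"type":"number"}},"required":["increments"]}

```bash
mkdir -p pics; cat > h.py <<'E'
import numpy as np, cv2
from station import manip
def ray(f,px,z):
    F=f["color"].shape[0]/2/np.tan(np.radians(f["vfov"])/2)
    R=np.array(f["R"]);t=np.array(f["t"])
    d=R.T@np.array([(px[0]-f["cx"])/F,(px[1]-f["cy"])/F,1]);c=-R.T@t
    return c+d*(z-c[2])/d[2]
def proj(f,X):
    F=f["color"].shape[0]/2/np.tan(np.radians(f["vfov"])/2)
    p=np.array(f["R"])@X+np.array(f["t"]);return np.array([f["cx"]+F*p[0]/p[2],f["cy"]+F*p[1]/p[2]])
E
python3 - <<'E'
from h import *
for n in ("scene","top"):
    f=manip.grab_frame(n); cv2.imwrite(f"pics/{n}0.png",cv2.resize(f["color"][:,:,::-1],(768,576)))
    print(n,-np.array(f["R"]).T@f["t"])
    for l,z in (("blue_top",.043),("green_top",.043),("red_top",.043),("yellow_top",.043),("rocker_on_end",.044),("rocker",.036),("scale",.03),("label_unit",.03),("brownie",.084),("tape",.073),("muffin",.06)):
        for d in manip.trace(n,l)[:2]: print(l,round(d["score"],2),np.round(d["pixel"]),np.round(ray(f,d["pixel"],z),4),d["pixels"].sum())
s=manip.get_state();print(s["t"],s["ee_rot"],s["position"])
E
```

```text
scene [-0.20854966 -0.63937141  1.2451154 ]
blue_top 0.49 [206. 165.] [0.4259 0.3233 0.043 ] 34
blue_top 0.37 [176. 135.] [0.4459 0.577  0.043 ] 297
red_top 0.48 [200. 160.] [0.4252 0.3617 0.043 ] 40
red_top 0.33 [244. 192.] [0.4431 0.0919 0.043 ] 67
rocker_on_end 0.64 [245. 194.] [0.4372 0.0794 0.044 ] 68
rocker 0.62 [242. 195.] [0.4307 0.0892 0.036 ] 53
rocker 0.48 [210. 157.] [0.4736 0.3556 0.036 ] 651
scale 0.68 [256. 187.] [0.5055 0.0831 0.03  ] 1148
label_unit 0.64 [210. 161.] [0.4625 0.34   0.03  ] 696
label_unit 0.33 [339. 270.] [ 0.4535 -0.4053  0.03  ] 536
brownie 0.48 [259. 176.] [0.5259 0.0862 0.084 ] 232
brownie 0.48 [222. 144.] [0.5425 0.3407 0.084 ] 123
tape 0.49 [222. 143.] [0.5522 0.3558 0.073 ] 176
muffin 0.71 [175. 132.] [0.4445 0.5786 0.06  ] 315
top [0.19427103 0.08290653 1.76949257]
blue_top 0.48 [192. 200.] [0.4462 0.3137 0.043 ] 56
green_top 0.4 [169. 192.] [0.4723 0.3976 0.043 ] 60
yellow_top 0.54 [190. 205.] [0.4272 0.3186 0.043 ] 57
yellow_top 0.48 [189. 188.] [0.4887 0.3277 0.043 ] 52
scale 0.85 [258. 187.] [0.5    0.0754 0.03  ] 1716
scale 0.64 [255. 205.] [0.4356 0.0873 0.03  ] 110
label_unit 0.94 [182. 191.] [0.4805 0.3523 0.03  ] 920
brownie 0.6 [252. 179.] [0.5199 0.101  0.084 ] 336
brownie 0.28 [389. 202.] [ 0.4472 -0.3855  0.084 ] 510
tape 0.72 [176. 172.] [0.5431 0.3722 0.073 ] 272
tape 0.39 [260. 188.] [0.4889 0.0713 0.073 ] 1822
muffin 0.86 [121. 198.] [0.4463 0.5653 0.06  ] 550
1.2 [[-9.25371747e-01  3.79060853e-01 -2.44754237e-05]
 [ 3.79060853e-01  9.25371747e-01 -1.37355173e-05]
 [ 1.74422687e-05 -2.19881347e-05 -1.00000000e+00]] [0.24639025 0.60149844 0.23129145]
```

View pics/top0.png

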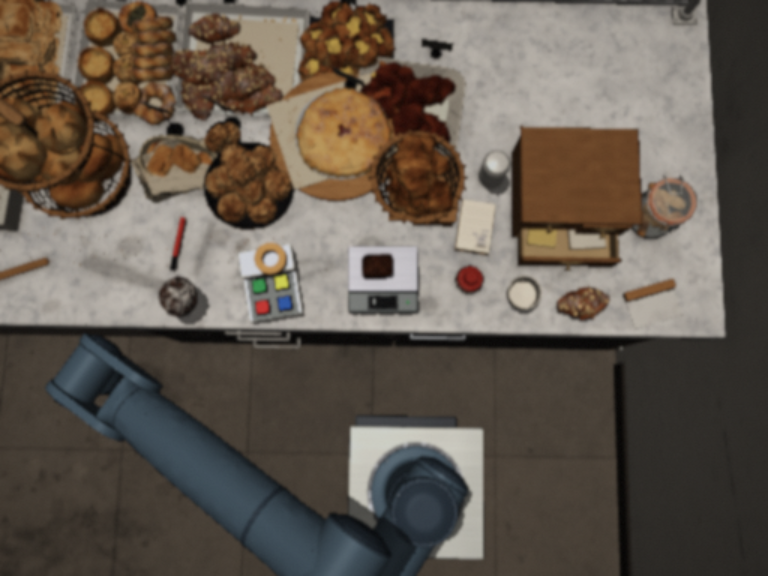

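View pics/scene0.png

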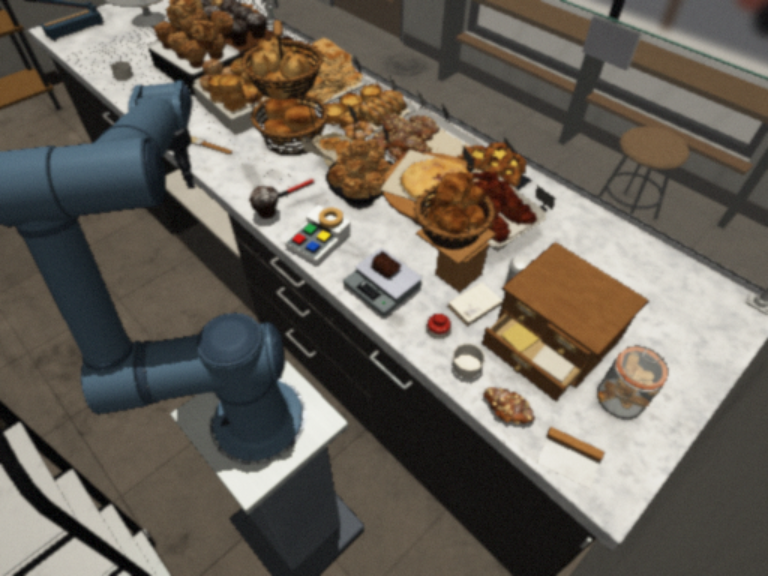

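The top view shows the label unit at about (270,290), with green at (260,285), yellow at (282,283), red at (262,307) and blue at (285,303). The scale is to its right at (383,280), with the rocker at about (383,302) and the white mark on its left. Next I refine these by colour in both cameras.

```bash
python3 - <<'E'
from h import *
from scipy.optimize import least_squares
H={"red":(0,8),"yellow":(24,34),"green":(50,85),"blue":(100,125)}
fr={n:manip.grab_frame(n) for n in("scene","top")}
pos={}
for n,f in fr.items():
    hsv=cv2.cvtColor(f["color"],cv2.COLOR_RGB2HSV)
    c0=proj(f,np.array([.46,.345,.043]));
    for k,(a,b) in H.items():
        m=cv2.inRange(hsv,(a,110,60),(b,255,255)); 
        if k=="red": m|=cv2.inRange(hsv,(172,110,60),(180,255,255))
        yy,xx=np.nonzero(m);w=np.hypot(xx-c0[0],yy-c0[1])<26
        p=np.array([xx[w].mean(),yy[w].mean()]); P=ray(f,p,.041);pos[n,k]=P
        print(n,k,w.sum(),p.round(1),P.round(4))
for n in fr:
    print(n,"rg",pos[n,"red"]-pos[n,"green"],"by",pos[n,"blue"]-pos[n,"yellow"],"mean",np.mean([pos[n,k] for k in H],0))
f=fr["top"];a=cv2.resize(f["color"][160:215,225:285],None,fx=6,fy=6,interpolation=cv2.INTER_CUBIC)
f=fr["scene"];b=cv2.resize(f["color"][160:215,225:285],None,fx=6,fy=6,interpolation=cv2.INTER_CUBIC)
cv2.imwrite("pics/crop1.png",np.hstack([a,b])[:,:,::-1])
E
```

```text
scene red 43 [199. 159.] [0.4282 0.3745 0.041 ]
scene yellow 54 [215.6 156.6] [0.4927 0.334  0.041 ]
scene green 38 [206.6 152. ] [0.4814 0.3858 0.041 ]
scene blue 42 [208.  163.8] [0.4387 0.3228 0.041 ]
top red 81 [174.7 204.4] [0.4292 0.3759 0.041 ]
top yellow 88 [187.2 187.2] [0.4927 0.3337 0.041 ]
top green 69 [172.7 190.1] [0.4812 0.3855 0.041 ]
top blue 73 [189.5 201.7] [0.44   0.3232 0.041 ]
scene rg [-0.05324714 -0.01125478  0.        ] by [-0.05398899 -0.01114673  0.        ] mean [0.46024536 0.35426625 0.041     ]
top rg [-0.05206711 -0.00957968  0.        ] by [-0.05274815 -0.01046868  0.        ] mean [0.46079109 0.35456936 0.041     ]
```

View pics/crop1.png

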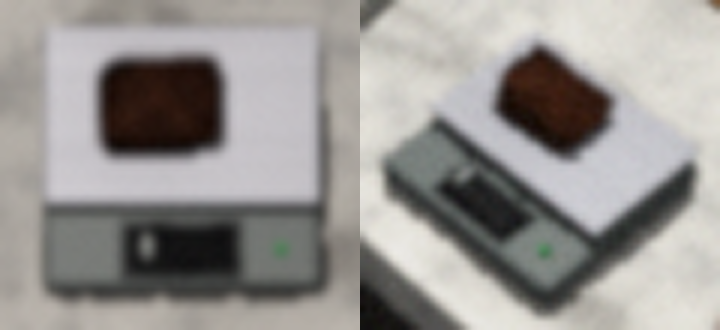

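```bash
python3 - <<'E'
from h import *
f=manip.grab_frame("top"); g=lambda u,v:(225+u/6-.5,160+v/6-.5)
print("top white",ray(f,g(147,247),.044),"rocker c",ray(f,g(181,249),.040),"pan L/R front",ray(f,g(45,204),.048),ray(f,g(320,204),.048),"flange fl fr",ray(f,g(44,290),.03),ray(f,g(326,290),.03))
f=manip.grab_frame("scene")
print("scene white",ray(f,g(103,172),.044),"rocker c",ray(f,g(128,199),.040))
E
```

```text
top white [0.44756626 0.10881978 0.044     ] rocker c [0.44733327 0.08838915 0.04      ] pan L/R front [0.47188163 0.17054157 0.048     ] [0.47512302 0.0053371  0.048     ] flange fl fr [0.4221809  0.17062933 0.03      ] [4.25444056e-01 2.65596831e-04 3.00000000e-02]
scene white [0.45019869 0.11221751 0.044     ] rocker c [0.44841317 0.08452851 0.04      ]
```

Request:
send_rows --increments "0 -1 0 0 0 1;0 -1 0 0 0 1;0 -1 0 0 0 1;0 -1 0 0 0 0.9;0 -1 0 0 0 0;0 -1 0 0 0 0" --fingers 1

```text
t: 2.15
position: [0.1758, 0.5031, 0.2314]
ee_rot: [[-0.702, 0.713, 0.001], [0.713, 0.702, 0.001], [0.0, 0.001, -1.0]]
wrist_force: [1.1, -0.6, -0.8]
opening: -0.0003
```

Request:
send_rows --increments "-.98 -.17 0 0 0 -1;-.96 -.27 0 0 0 -1;-.93 -.36 0 0 0 -1;-.89 -.45 0 0 0 -1;-.84 -.54 0 0 0 -1;-.78 -.62 0 0 0 -1;-.72 -.7 0 0 0 -1;-.64 -.76 0 0 0 -.9"

```text
t: 3.15
position: [0.2694, 0.3693, 0.2325]
ee_rot: [[-1.0, -0.027, 0.003], [-0.027, 1.0, 0.003], [-0.003, 0.003, -1.0]]
wrist_force: [0.6, 0.6, 0.1]
opening: -0.0004
```

Request:
send_rows --increments "-.7 -1 .4 0 0 0;-.7 -1 .4 0 0 0;-.7 -1 .4 0 0 0;-.7 -1 .4 0 0 0;-.7 -1 .4 0 0 0;-.7 -1 .4 0 0 0;-.7 -1 .4 0 0 0;-.7 -1 .4 0 0 0"

```text
t: 4.15
position: [0.3905, 0.2081, 0.1692]
ee_rot: [[-1.0, -0.029, 0.009], [-0.029, 1.0, 0.006], [-0.009, 0.006, -1.0]]
wrist_force: [1.0, 0.5, 0.9]
opening: -0.0003
```

Request:
send_rows --increments "-.65 -1 .5 0 0 0;-.65 -1 .5 0 0 0;-.65 -1 .5 0 0 0;-.65 -1 .5 0 0 0"

```text
t: 4.65
position: [0.4476, 0.1271, 0.1292]
ee_rot: [[-1.0, -0.028, 0.012], [-0.028, 1.0, 0.007], [-0.012, 0.006, -1.0]]
wrist_force: [0.8, -0.2, 1.2]
opening: -0.0001
```

Request:
send_rows --increments "0.1 -.75 .5 0 0 0;0 0 1 0 0 0;0 0 1 0 0 0;0 0 .8 0 0 0;0 0 0 0 0 0"

```text
t: 5.28
position: [0.4447, 0.1105, 0.0603]
ee_rot: [[-1.0, -0.026, 0.01], [-0.026, 1.0, 0.007], [-0.01, 0.007, -1.0]]
wrist_force: [0.6, 0.6, 0.5]
opening: 0.0003
```

```bash
python3 - <<'E'
from h import *
f=manip.grab_frame("scene");print(manip.get_state()["position"])
cv2.imwrite("pics/c2.png",cv2.resize(f["color"][130:220,170:290],None,fx=6,fy=6,interpolation=cv2.INTER_CUBIC)[:,:,::-1])
E
```

```text
[0.44545327 0.11053024 0.06107092]
```

View pics/c2.png

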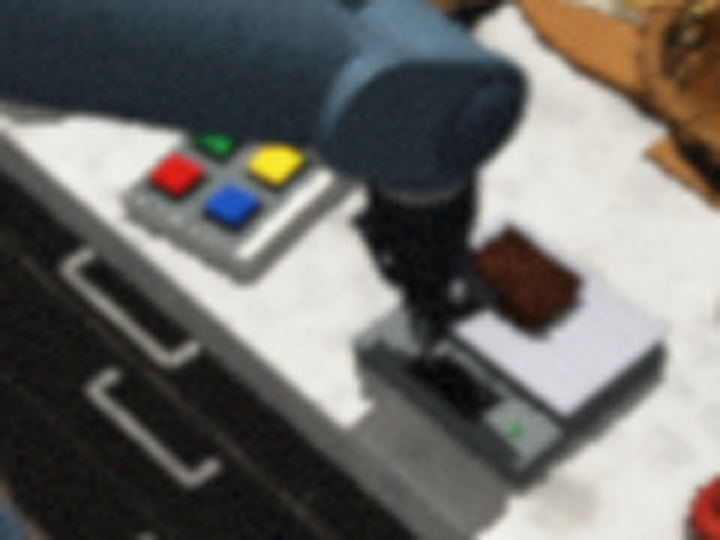

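The closed tip hangs over the rocker's white end at about (430,330), clear of the brownie. Next I shift 2 mm outwards and press.

Request:
send_rows --increments "0 .15 .5 0 0 0;0 0 .3 0 0 0;0 0 .2 0 0 0;0 0 .2 0 0 0;0 0 .2 0 0 0"

```text
t: 5.95
position: [0.4477, 0.1146, 0.0351]
ee_rot: [[-1.0, -0.027, 0.015], [-0.027, 1.0, 0.008], [-0.015, 0.007, -1.0]]
wrist_force: [-13.5, -0.6, 36.1]
opening: 0.0001
```

Request:
send_rows --increments "0.1 0 -.5 0 0 0;0 0 -1 0 0 0;0 0 -1 0 0 0;0 1 -1 0 0 0;0 1 0 0 0 0;0 1 0 0 0 0;0 1 0 0 0 0;0 1 0 0 0 0"

```text
t: 6.95
position: [0.4426, 0.2148, 0.1084]
ee_rot: [[-1.0, -0.024, 0.018], [-0.024, 1.0, 0.006], [-0.018, 0.005, -1.0]]
wrist_force: [-0.4, 0.2, 0.8]
opening: 0.0003
```

```bash
python3 - <<'E'
from h import *
f=manip.grab_frame("scene");f2=manip.grab_frame("top")
c=lambda f:cv2.resize(f["color"][160:215,225:285],None,fx=6,fy=6,interpolation=cv2.INTER_CUBIC)
cv2.imwrite("pics/c3.png",np.hstack([c(f2),c(f)])[:,:,::-1])
E
```

```text
(no output)
```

View pics/c3.png

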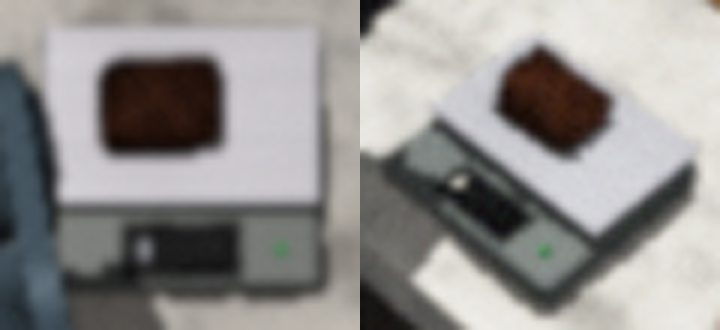

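The white bar dropped from (463,172) to (458,183) in the scene crop, and the other end is now up. The tip had also reached z = 35 mm, so the rocker is on. Blue next.

Request:
send_rows --increments "0 1 0 0 .18 0;0 1 0 0 0 0;0 1 .4 0 0 0;0 1 .4 0 0 0;0 1 .4 0 0 0;0 .4 .4 0 0 0;0 0 0 0 0 0"

```text
t: 7.92
position: [0.4405, 0.3215, 0.0751]
ee_rot: [[-1.0, -0.025, 0.0], [-0.025, 1.0, 0.002], [-0.0, 0.002, -1.0]]
wrist_force: [-0.5, -0.1, 0.4]
opening: 0.0002
```

Request:
send_rows --increments "0.05 .05 1 0 0 0;0 0 .4 0 0 0;0 0 .2 0 0 0;0 0 .2 0 0 0;0 0 .2 0 0 0;0 0 .1 0 0 0"

```text
t: 8.68
position: [0.4415, 0.3211, 0.0368]
ee_rot: [[-1.0, -0.023, 0.0], [-0.023, 1.0, 0.001], [-0.0, 0.001, -1.0]]
wrist_force: [-10.7, -4.8, 24.8]
opening: 0.0003
```

Request:
send_rows --increments "0 0 -.5 0 0 0;0 0 -1 0 0 0;0 0 -1 0 0 0;-.7 1 0 0 0 0;-.7 1 0 0 0 0;-.6 1 0 0 0 0;0 .2 0 0 0 0;0 0 0 0 0 0"

```text
t: 9.68
position: [0.4837, 0.3881, 0.0922]
ee_rot: [[-1.0, -0.023, 0.009], [-0.023, 1.0, 0.004], [-0.009, 0.004, -1.0]]
wrist_force: [0.1, 0.4, 1.0]
opening: 0.0004
```

```bash
python3 - <<'E'
from h import *
f=manip.grab_frame("scene");print(manip.get_state()["position"])
a=cv2.resize(f["color"][135:185,175:240],None,fx=10,fy=10,interpolation=cv2.INTER_CUBIC)
cv2.imwrite("pics/c4.png",a[:,:,::-1])
E
```

```text
[0.48370379 0.38794579 0.09226173]
```

View pics/c4.png

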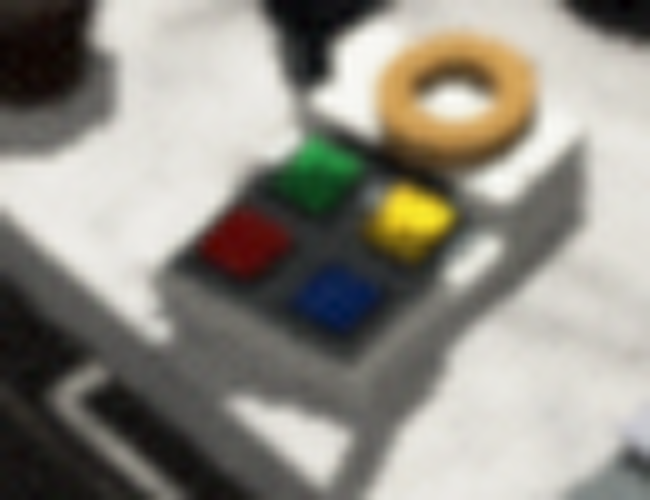

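The blue key at (338,298) sits low and shows almost no side face, and the tip had bottomed at z = 36.8 mm, so it is down. Green next.

Request:
send_rows --increments ".15 -.1 1 0 .09 0;0 0 1 0 0 0;0 0 .5 0 0 0;0 0 .2 0 0 0;0 0 .2 0 0 0;0 0 .2 0 0 0"

```text
t: 10.48
position: [0.48, 0.3847, 0.0366]
ee_rot: [[-1.0, -0.024, -0.009], [-0.024, 1.0, -0.002], [0.009, -0.002, -1.0]]
wrist_force: [-12.9, -9.4, 30.5]
opening: -0.0
```

Request:
send_rows --increments "0 0 -.5 0 0 0;0 0 -1 0 0 0;0 0 -1 0 0 0;0 0 -1 0 0 0;.8 0 -1 0 0 0;1 0 -1 0 0 0;1 0 -1 0 0 0;1 0 -1 0 0 0"

```text
t: 11.48
position: [0.4046, 0.3828, 0.1964]
ee_rot: [[-1.0, -0.022, -0.008], [-0.022, 1.0, -0.002], [0.008, -0.001, -1.0]]
wrist_force: [-0.6, 0.2, 0.4]
opening: 0.0002
```

Request:
send_rows --increments "1 0 0 0 0 0;1 0 0 0 0 0;0 0 0 0 0 0;0 0 0 0 0 0"

```text
t: 11.98
position: [0.3645, 0.3829, 0.2026]
ee_rot: [[-1.0, -0.023, -0.0], [-0.023, 1.0, 0.003], [0.0, 0.003, -1.0]]
wrist_force: [-1.0, -0.3, 0.0]
opening: 0.0002
```

```bash
python3 - <<'E'
from h import *
f=manip.grab_frame("scene");s=manip.get_state();print(s["position"],s["wrist_force"])
cv2.imwrite("pics/c5.png",cv2.resize(f["color"][125:220,160:290],None,fx=6,fy=6,interpolation=cv2.INTER_CUBIC)[:,:,::-1])
E
```

```text
[0.36453742 0.3829078  0.20250126] [-0.80052814  0.46541964  0.87016849]
```

View pics/c5.png

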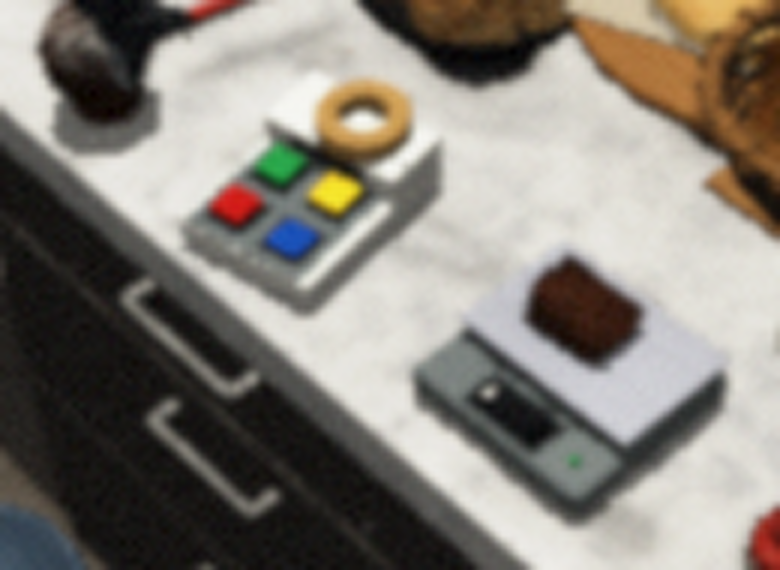

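The rocker's white end (490,392) is down. Blue (291,238) is low, while green, red and yellow stand up, and the brownie, tape and muffin look unmoved. The arm is clear of everything, so I hand in.

```bash
python3 -c "
from station import manip
print(manip.close_job())"
```

```text
the job is handed in; nothing more can be done
None
```

I pressed all three in order with the closed fingertips and handed the job in at about 12 s of the allowed 42 s. `close_job` gave no verdict, and the joint values can't be read, so what follows comes from tip heights, forces and pictures.

| Step | Lowest tip height | Upward force |
|---|---|---|
| Rocker white end | 35.1 mm | 36 N |
| Blue key | 36.8 mm | 25 N |
| Green key, then released | 36.6 mm | 31 N |

- **Travel:** the keys' fully-down height is 37 mm and the rocker point's "on" height is about 36 mm, so all three reached their stops.
- **Last picture:** the rocker's white end and the blue key are down, and green, red and yellow are up. The brownie, tape and muffin look unmoved.
- **Not checked:** the ramekin and croissant are outside that last crop, but the arm never went near them.
- **Side force:** a sideways force of up to about 16 N showed during the presses. No check failed and none disagreed.

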